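Level the tasting shelf on the bar

ROBOT

A 6-joint arm with a two-finger parallel gripper is mounted at the origin on a cart in front of the work surface, level with it; the furniture and walls round the work are solid. World frame = base frame: x ahead of the robot, y to its left, z up, the work surface at z = 0. Lengths are in mm, angles in rad, forces in N, time in s.
With the tool pointing down it reaches from about 275 to 750 mm from the base axis. Payload 10.2 kg.
Tool frame: the origin (TCP) lies midway between the tips of the shut fingers; the grasp point (between the pads) lies 19 mm behind it; z points along the fingers, y is the line along which they close (so a half turn about z gives the same grasp; the last joint's range is limited). The gripper opens to 85 mm and grips with 20 to 120 N. Pads are 22 mm wide; open, the fingers measure 114 mm over their backs; the gripper's body (76 mm by 85 mm) begins 54 mm behind the grasp point. The pads swing forward as they close: fully open they stand 13 mm farther back than shut.
Start: joints at [0.918, 0.313, 1.498, -0, 1.331, -0.223], TCP at [218.775, 477.251, 231.294] pointing down, gripper open.
Joint ranges: [-2.94, 2.94], [-0.97, 2.17], [0.19, 2.56], [-1.23, 4.37], [0.02, 3.11], [-2.88, 2.88]. Speed limits (rad/s): [2.39, 2.39, 3.01, 3.14, 3.14, 3.14].

INTERFACE

Orientations are given as a unit quaternion [w, x, y, z].
In Python, from rig import sense, capture, finish_job, find_in, place_of gives the robot as it stands. The module is installed in compiled form; this text tells all that it offers.
- The arm moves only by the shell command python3 -m jog 'ROWS' [FORCE]. ROWS is JSON, a list of rows, each an object of numbers: "tx", "ty", "tz": the shift along the tool's x, y, z in mm; "ax", "ay", "az": the turn, a rotation vector about the tool's x, y, z in rad; "jaw": the closure, from -1 (fully open) to 1 (shut), so that 0 is half open. In form: [{"tx": .., "ty": .., "tz": .., "ax": .., "ay": .., "az": .., "jaw": ..}, ...]. A call has 1 to 5 rows; each row shifts and turns the commanded pose from where the row before left it, along the tool's axes as they then stand; what a row does not reach is not made up. A row lasts 1/8 s, in which the tool goes at most 62.5 mm and 10.7 degrees, less where a joint would pass 70% of its speed; a pose out of reach is approached as far as the arm can. A call with a gripper value outside its range is refused whole. The fingers move at their own pace and stop on an object; FORCE is the grip in N (left out, the last holds). Time passes only in rows, so rows that do not move let the fingers close. It gives the time, the measured TCP pose, the force, the opening and the grip force at its end, in the units of the state.
- sense(): the state, without advancing time (a new reading comes with each control period).
- capture(name): name is "side" or "top" or "wrist"; returns a dict with "color" (400x640x3 uint8, red, green, blue), "depth" (400x640 float32, mm along the optical axis (not along the pixel's ray), 0 where there is no reading), "fx", "fy", "cx", "cy" (pixels), "camera_from_world" (4x4, takes a point from world to camera coordinates); the wrist camera has in their place "mount" (4x4, takes a point from camera to tool coordinates, whose origin is the TCP and whose axes are the flange's). Camera axes: x right, y up, looking along -z (the intrinsics and any distortion apply to the point x, -y, -z); pixel columns grow to the right and rows downward; lengths in mm; the calibration is good to about 2 mm. A picture is of the moment at which its call begins: read the wrist's pose just before it.
- finish_job(): hands the job in; it is judged then, once.
Trained networks look in the newest picture that a camera, given by its name, has taken for a name from the list of things; names that differ only in an ending like _2 or _b are one class to them, and where a whole thing is asked for, a point or a joint stands for the part that bears it (a point fixed in the world has none). Each returns a list of dicts, best first, with "conf" (0 to 1); they miss things now and then, are a little off and sometimes report something else, mostly with a low value. They report only what shows in the picture. A call takes as long as a camera call.
- find_in(query, camera): "centre" ([column, row] in pixels, amid what is visible of it).
- place_of(query, camera): "centre" ([column, row] in pixels: a listed point, or the origin of a listed thing).
The state is a dict: "time_s": time; "joints": joint angles; "dq": joint speeds; "tau": joint torques, N m; "eef_pos": TCP position; "ee_rot": TCP orientation; "force": force on the tool from outside, world axes, zero at the start; "wrist_torque": the same for the moment, N m; "grip_width": opening from 0.0 (shut) to 1.0 (fully open); "grip_force": force on a finger pad.
Only numpy, scipy, OpenCV 4.12 (cv2) and the standard library are available. Lean on these libraries where they do the work, as an engineer would, in place of code of your own. Each camera call takes 0.05 s, during which the arm holds its last target. There are 200 camera calls.

TASK

Stand the spirit level lengthwise on the little tasting shelf, wholly on the board beside the foot's knob, and let go of it so that its bubble can settle. Turn the knob of the shelf's levelling foot until the bubble of the resting level comes to rest between the two lines of its vial; then press the level down on the shelf with a steady push of some 10 to 20 newtons and finish while still pressing, the bubble still between the lines, to show that the shelf stays true under weight. Do not knock over or shove the glass, bottle and price card standing near, and do not tip the level over.

Things in the scene. Friction and masses are not known exactly. Their poses are not given: they have to be found in the camera images.
- level: aluminium box spirit level with black end caps, 200 x 24 wide x 44 high, 0.3 kg; starts upright on the bar. Origin: centre of its underside; x along its length, z up; both ends alike. At mid-length its top has a notch 54 long, 18 deep, holding the vial (15 diameter); below it the body is solid, 26 high x 24 wide: it can be gripped across its width there or anywhere.
- bubble (a joint): place of the bubble (13 x 9 mm) in the vial, in m along the level's x; 0 = midway between the two black lines (17 mm apart); between the lines = within 2 mm of 0. It drifts to the higher end, 0.6 mm per mrad of tilt, at most 11 mm, and needs about 1.5 s to settle. The bar itself is level.
- board: dark wooden shelf board, 400 x 120 x 18, top about 55 mm above the bar. Its y runs along it, away from the knob; z normal to it. Origin at mid-width on the fixed leg, 19 mm under the top face; board spans y -0.365 to 0.035. At the start its knob end hangs 2 to 5 mm low; it tips only about the leg and only by turning the foot. The shelf is screwed to the bar.
- shelf_place (a point): middle of the board's free stretch: on its top face at mid-width, 200 mm from the knob's axis; axes as the board's. A level lying here along the board's y leaves 100 mm between its end and the knob's axis.
- knob (a point): mid-height of the foot's black fluted round knob, 40 diameter, 26 high, 28 mm above the board's top (knob's underside 15 mm above the board), on its vertical axis. It turns without rising; one turn clockwise from above lifts the board's end 6 mm: 1 rad moves the bubble 1.7 mm. Needs 2 to 4.5 rad clockwise at first, so several grips, any direction. 0.1 N m; stays where left.
- wine_glass: bystander: wine glass upside down on its rim, 81 diameter, 202 high, on the bar behind the shelf; origin at the centre of its underside. Leave alone.
- bottle: bystander: full half-bottle, 58 diameter, 235 high, on the bar to the right of the shelf; origin at the centre of its underside. Leave alone.
- card: bystander: price card standing in a small wooden block, 25 x 62 x 88, on the bar in front, to the right of the shelf; origin at the centre of its underside. Leave alone.

How it is judged (in metres and radians):
On the way, in this order (a step that is already met when the one before it is completed fails the run):
1. the level stands lengthwise on the board and has been let go (z of level in the frame of shelf_place between -0.004 and 0.004 m and x of level in the frame of shelf_place between -0.05 and 0.05 m and y of level in the frame of shelf_place between -0.08 and 0.08 m and angle between the x axis of level and the y axis of board, either way round below 0.2 rad and contact force between level and board above 1 N and contact force between the fingers and level below 0.1 N), for 0.2 s.
2. the foot has been turned until the shelf is level and the bubble of the resting level stands between the lines (angle between board's own z axis and vertical below 0.004 rad and value of joint bubble between -0.002 and 0.002 m and velocity of joint bubble between -0.003 and 0.003 m/s and contact force between level and board above 1 N and contact force between the fingers and level below 0.1 N), for 0.3 s.
At the end, for the whole second after the job is handed in: Through the last second: 7 to 35 N between level and board (weight included), bubble within 2 mm of the middle, board within 0.004 rad of level, level at rest along the board (within 0.2 rad; middle within 50 mm across, 80 mm along, of the free stretch's middle) (contact force between level and board between 7 and 35 N and value of joint bubble between -0.002 and 0.002 m and angle between board's own z axis and vertical below 0.004 rad and z of level in the frame of shelf_place between -0.004 and 0.004 m and x of level in the frame of shelf_place between -0.05 and 0.05 m and y of level in the frame of shelf_place between -0.08 and 0.08 m and angle between the x axis of level and the y axis of board, either way round below 0.2 rad and linear speed of level below 0.01 m/s); the arm keeps its last pose, push and grip.
It fails at once if the glass is shoved or tipped (distance of wine_glass from where it was at the start of the episode above 0.03 m or angle between wine_glass's own z axis and vertical above 0.3 rad).
It fails at once if the bottle is shoved or tipped (distance of bottle from where it was at the start of the episode above 0.03 m or angle between bottle's own z axis and vertical above 0.3 rad).
It fails at once if the price card is shoved or tipped (distance of card from where it was at the start of the episode above 0.03 m or angle between card's own z axis and vertical above 0.3 rad).
It fails at once if the level is tipped over (angle between level's own z axis and vertical above 0.7 rad).
It also fails if it takes over 72 s, if anything falls off the work surface, if the arm or the gripper's body presses on something with over 40 N, if the wrist force passes 120 N, or if a joint passes its speed limit or range.

## Working session

There is one attempt and no reset: what is moved stays moved. The work goes in short steps, Python scripts to look and compute and a shell command to move; the robot and the scene stay as the last step left them, time stands still between calls to the robot, and variables do not carry over. Pictures are saved under pics/ and viewed, at most 10 in all, crops included, and the job is handed in when it is done.

```bash
mkdir -p pics; cat > h.py <<'E'
import numpy as np, cv2
from rig import sense, capture, find_in, place_of
from scipy.spatial.transform import Rotation as R
def unproj(c,px,s=None,z=None):
    u,v=px
    r=np.array([(u-c['cx'])/c['fx'],-(v-c['cy'])/c['fy'],-1.0])
    if 'camera_from_world' in c: T=np.linalg.inv(np.array(c['camera_from_world']))
    else:
        q=s['ee_rot'];W=np.eye(4);W[:3,:3]=R.from_quat([q[1],q[2],q[3],q[0]]).as_matrix();W[:3,3]=s['eef_pos'];T=W@np.array(c['mount'])
    o=T[:3,3];d=T[:3,:3]@r
    if z is None:
        ui,vi=int(round(u)),int(round(v));p=c['depth'][max(0,vi-1):vi+2,max(0,ui-1):ui+2];p=p[p>0]
        k=np.median(p) if len(p) else np.nan
    else: k=(z-o[2])/d[2]
    return o+k*d
def cloud(c,s=None):
    v,u=np.nonzero(c['depth']>0);k=c['depth'][v,u].astype(float)
    P=np.stack([(u-c['cx'])/c['fx']*k,-(v-c['cy'])/c['fy']*k,-k],1)
    if 'camera_from_world' in c: T=np.linalg.inv(np.array(c['camera_from_world']))
    else:
        q=s['ee_rot'];W=np.eye(4);W[:3,:3]=R.from_quat([q[1],q[2],q[3],q[0]]).as_matrix();W[:3,3]=s['eef_pos'];T=W@np.array(c['mount'])
    return P@T[:3,:3].T+T[:3,3],u,v
def save(c,n): cv2.imwrite('pics/'+n,c['color'][:,:,::-1])
E
python3 - <<'E'
from h import *
s=sense();print({k:np.round(s[k],3) for k in s})
print(R.from_quat(np.array(s['ee_rot'])[[1,2,3,0]]).as_matrix().round(3))
for n in ['top','side']:
    c=capture(n);save(c,n+'0.png');print(n,c['fx'],np.linalg.inv(np.array(c['camera_from_world'])).round(2).tolist())
    for q in ['level','board','shelf_place','knob','wine_glass','bottle','card','bubble']:
        a=place_of(q,n)[:1];b=find_in(q,n)[:1]
        print(q,[(np.round(x['centre'],1),round(x['conf'],2),unproj(c,x['centre']).round(0)) for x in a+b])
E
```

```text
{'time_s': np.float64(0.0), 'joints': array([ 0.918,  0.313,  1.498,  0.   ,  1.331, -0.223]), 'dq': array([-0.001, -0.   ,  0.001,  0.   , -0.   ,  0.002]), 'tau': array([ 0.0000e+00, -4.1225e+01, -2.5976e+01, -0.0000e+00,  4.0000e-03,
        0.0000e+00]), 'eef_pos': array([218.601, 477.043, 230.74 ]), 'ee_rot': array([-0.   ,  0.213,  0.977, -0.001]), 'force': array([0.839, 0.342, 0.474]), 'wrist_torque': array([ 0.048,  0.004, -0.003]), 'grip_force': np.float64(0.0), 'grip_width': np.float64(0.999)}
[[-0.909  0.417 -0.001]
 [ 0.417  0.909 -0.001]
 [ 0.    -0.001 -1.   ]]
top 504.9433333531836 [[-0.01, 1.0, -0.06, 516.43], [-1.0, -0.01, 0.0, -94.64], [-0.0, 0.06, 1.0, 1519.36], [0.0, 0.0, 0.0, 1.0]]
level [(array([200.6, 246.6]), 0.65, array([478., 257.,  39.])), (array([199.5, 247.6]), 0.66, array([476., 260.,  40.]))]
board [(array([266.8, 210.9]), 0.58, array([579.,  61.,  57.])), (array([317.3, 223.5]), 0.63, array([541., -85.,  55.]))]
shelf_place [(array([308.3, 222.6]), 0.7, array([544., -59.,  52.])), (array([318.3, 224.7]), 0.94, array([538., -87.,  53.]))]
knob [(array([379.8, 235.1]), 0.54, array([ 506., -260.,   95.])), (array([378.6, 236.5]), 0.51, array([ 502., -257.,   96.]))]
wine_glass [(array([242.1, 152.5]), 0.77, array([744., 125., 104.])), (array([236. , 144.4]), 0.75, array([750., 126., 201.]))]
bottle [(array([443.4, 206.2]), 0.72, array([ 586., -447.,   73.])), (array([454.5, 206.2]), 0.78, array([ 581., -455.,  161.]))]
card [(array([418.4, 243.7]), 0.74, array([ 478., -383.,   17.])), (array([419.9, 242.8]), 0.57, array([ 481., -388.,   16.]))]Traceback (most recent call last):
  File "<stdin>", line 7, in <module>
ValueError: it knows: board, bottle, card, knob, level, shelf_place, wine_glass
```

```bash
python3 - <<'E'
from h import *
c=capture('top')
P,u,v=cloud(c)
def reg(name,m):
    q=P[m][:,:2].astype(np.float32);r=cv2.minAreaRect(q);b=cv2.boxPoints(r);print(name,m.sum(),np.round(r[0]),np.round(r[1]),'ang',np.round(r[2],1),b.round().tolist(),P[m][:,2].mean().round(1))
near=lambda x,y,d:np.hypot(P[:,0]-x,P[:,1]-y)<d
reg('level',near(478,257,130)&(P[:,2]>22)&(P[:,2]<52)&(P[:,1]>130))
m=(P[:,2]>47)&(P[:,2]<64)&(P[:,0]>430)&(P[:,0]<660)&(P[:,1]<125)&(P[:,1]>-330)
reg('board',m)
A=np.c_[P[m][:,:2],np.ones(m.sum())];print(np.linalg.lstsq(A,P[m][:,2],rcond=None)[0])
reg('knob',near(503,-257,40)&(P[:,2]>85))
im=c['color'][120:300,150:500];cv2.imwrite('pics/t1.png',cv2.resize(im[:,:,::-1],None,fx=2.2,fy=2.2,interpolation=cv2.INTER_CUBIC))
c=capture('side');save(c,'s0.png');print(np.linalg.inv(np.array(c['camera_from_world'])).round(2).tolist())
for q in ['level','board','shelf_place','knob','wine_glass','bottle','card']:
    a=place_of(q,'side')[:1];b=find_in(q,'side')[:1]
    print(q,[(np.round(x['centre'],1),round(x['conf'],2),unproj(c,x['centre']).round(0)) for x in a+b])
E
```

```text
level 649 [471. 262.] [ 27. 201.] ang 67.1 [[374.0, 288.0], [559.0, 210.0], [569.0, 235.0], [384.0, 313.0]] 40.8
board 5368 [540. -90.] [400. 120.] ang 78.0 [[440.0, -273.0], [557.0, -298.0], [641.0, 92.0], [523.0, 117.0]] 53.7
[2.80230142e-03 6.68314826e-03 5.27509829e+01]
knob 149 [ 506. -252.] [37. 38.] ang 16.7 [[482.0, -239.0], [493.0, -276.0], [529.0, -265.0], [518.0, -228.0]] 94.2
[[1.0, 0.04, -0.04, 548.0], [-0.05, 0.68, -0.73, -1164.83], [-0.0, 0.73, 0.68, 1098.34], [0.0, 0.0, 0.0, 1.0]]
level [(array([282.8, 160.8]), 0.92, array([471., 246.,   4.])), (array([281.7, 157.7]), 0.81, array([467., 250.,  17.]))]
board [(array([309.5, 181.2]), 0.7, array([576.,  53.,  53.])), (array([300. , 214.7]), 0.73, array([ 536., -126.,   56.]))]
shelf_place [(array([303.6, 204.2]), 0.7, array([550., -70.,  52.])), (array([301.4, 213.2]), 0.72, array([ 541., -116.,   54.]))]
knob [(array([293. , 237.5]), 0.68, array([ 512., -266.,   97.])), (array([292.4, 237.7]), 0.46, array([ 510., -266.,   96.]))]
wine_glass [(array([355.8, 176.8]), 0.94, array([758., 104.,  22.])), (array([360. , 159.7]), 0.94, array([771., 112., 100.]))]
bottle [(array([322.9, 308.6]), 0.69, array([ 591., -505.,   63.])), (array([322.1, 289. ]), 0.79, array([ 589., -503.,  154.]))]
card [(array([283.3, 290.7]), 0.77, array([ 478., -407.,   17.])), (array([287.2, 284.4]), 0.49, array([ 490., -387.,   20.]))]
```

View pics/t1.png

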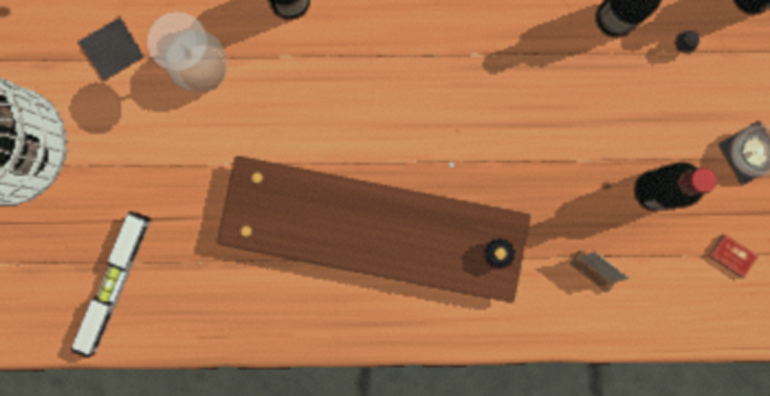

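View pics/s0.png

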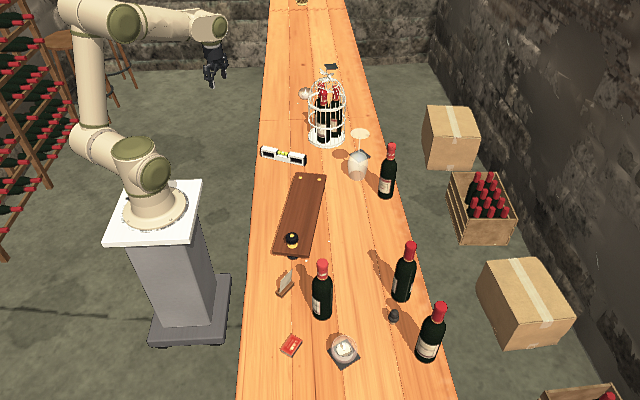

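The level lies bottom-left (crop 110,285), the board runs down to the knob (crop 500,253), and the glass, bottle and card stand clear of the path. I'll move over the level.

```bash
python3 -m jog '[{"tx":-54,"ty":-15,"tz":10},{"tx":-54,"ty":-15,"tz":10},{"tx":-54,"ty":-15,"tz":10},{"tx":-54,"ty":-15,"tz":10},{"tx":-54,"ty":-15,"tz":10}]' && python3 -m jog '[{"tx":-50,"ty":-16,"tz":10,"az":-0.03},{},{}]'
cat > lev.py <<'E'
from h import *
s=sense();c=capture('wrist');save(c,'w%d.png'%int(s['time_s']*100))
P,u,v=cloud(c,s)
p=s['eef_pos'];RM=R.from_quat(np.array(s['ee_rot'])[[1,2,3,0]]).as_matrix()
print('tcp',np.round(p,1),'joints',np.round(s['joints'],2))
m=(P[:,2]>36)&(P[:,2]<52)&(np.hypot(P[:,0]-471,P[:,1]-261)<125)
r=cv2.minAreaRect(P[m][:,:2].astype(np.float32));b=cv2.boxPoints(r);print(m.sum(),r,b.round(1).tolist(),P[m][:,2].mean())
print('delta tool',RM.T@(np.array([*r[0],6])-p))
a=np.degrees(np.arctan2(RM[1,0],RM[0,0]));print('tool x ang',a)
print([(x['centre'],x['conf'],unproj(c,x['centre'],s).round(1)) for x in find_in('level','wrist')[:2]])
E
python3 lev.py; ls pics
```

```text
tcp [218.8 477.2 231.3] joints [ 0.92  0.31  1.5  -0.    1.33 -0.22]
23 ((379.0963439941406, 295.5208740234375), (13.576409339904785, 2.6553988456726074), 64.12327575683594) [[374.8999938964844, 290.0], [377.29998779296875, 288.79998779296875], [383.29998779296875, 301.0], [380.8999938964844, 302.20001220703125]] 38.80025037835645
delta tool [-221.45422246  -98.38379572  225.28471832]
tool x ang 155.37344853157614
[([257.9, 329.3], 0.61, array([382.4, 302.6,  16.6]))]
s0.png
t1.png
top0.png
w155.pngschema error: expected keys tx, ty, tz, ax, ay, az, jaw
```

```bash
python3 -m jog '[{"tx":-54,"ty":-15,"tz":10,"ax":0,"ay":0,"az":0,"jaw":-1},{"tx":-54,"ty":-15,"tz":10,"ax":0,"ay":0,"az":0,"jaw":-1},{"tx":-54,"ty":-15,"tz":10,"ax":0,"ay":0,"az":0,"jaw":-1},{"tx":-54,"ty":-15,"tz":10,"ax":0,"ay":0,"az":0,"jaw":-1},{"tx":-54,"ty":-15,"tz":10,"ax":0,"ay":0,"az":0,"jaw":-1}]' && python3 -m jog '[{"tx":-50,"ty":-16,"tz":10,"ax":0,"ay":0,"az":-0.03,"jaw":-1},{"tx":0,"ty":0,"tz":0,"ax":0,"ay":0,"az":0,"jaw":-1},{"tx":0,"ty":0,"tz":0,"ax":0,"ay":0,"az":0,"jaw":-1}]'
python3 lev.py; ls pics
```

```text
time_s: 2.28
eef_pos: [434.2, 295.2, 181.1]
ee_rot: [0.0, 0.213, 0.977, 0.0]
force: [-0.4, -0.3, 0.2]
grip_width: 1.0
grip_force: 0.0
time_s: 2.65
eef_pos: [471.5, 261.4, 171.3]
ee_rot: [-0.0, 0.199, 0.98, 0.0]
force: [-0.1, 0.2, 0.2]
grip_width: 0.999
grip_force: 0.0
tcp [471.5 261.4 171.3] joints [ 0.29  0.4   1.54  0.    1.2  -0.88]
4806 ((472.8027038574219, 261.2549743652344), (24.021060943603516, 199.00152587890625), 67.36062622070312) [[376.29998779296875, 288.5], [560.0, 211.89999389648438], [569.2999877929688, 234.0], [385.6000061035156, 310.6000061035156]] 43.299046764990756
delta tool [ -1.3554988    0.35613253 165.33529476]
tool x ang 157.0767920960092
[([322.2, 180.7], 0.58, array([461.7, 266.4,  42.1]))]
s0.png
t1.png
top0.png
w155.png
w265.png
```

```bash
python3 -m jog '[{"tx":-1,"ty":0,"tz":50,"ax":0,"ay":0,"az":0,"jaw":-1},{"tx":0,"ty":0,"tz":50,"ax":0,"ay":0,"az":0,"jaw":-1},{"tx":0,"ty":0,"tz":40,"ax":0,"ay":0,"az":0,"jaw":-1},{"tx":0,"ty":0,"tz":23,"ax":0,"ay":0,"az":0,"jaw":-1},{"tx":0,"ty":0,"tz":0,"ax":0,"ay":0,"az":0,"jaw":0}]' 40 && python3 -m jog '[{"tx":0,"ty":0,"tz":0,"ax":0,"ay":0,"az":0,"jaw":1},{"tx":0,"ty":0,"tz":0,"ax":0,"ay":0,"az":0,"jaw":1},{"tx":0,"ty":0,"tz":0,"ax":0,"ay":0,"az":0,"jaw":1},{"tx":0,"ty":0,"tz":0,"ax":0,"ay":0,"az":0,"jaw":1},{"tx":0,"ty":0,"tz":0,"ax":0,"ay":0,"az":0,"jaw":1}]' 40
```

```text
time_s: 3.38
eef_pos: [471.4, 261.3, 7.4]
ee_rot: [-0.001, 0.198, 0.98, -0.001]
force: [0.1, 0.3, 0.7]
grip_width: 0.812
grip_force: 0.0
time_s: 4.0
eef_pos: [473.2, 261.0, 9.5]
ee_rot: [0.001, 0.199, 0.98, 0.0]
force: [-2.5, -0.4, 5.7]
grip_width: 0.271
grip_force: 40.9
```

```bash
python3 -m jog '[{"tx":0,"ty":0,"tz":-15,"ax":0,"ay":0,"az":0,"jaw":1},{"tx":0,"ty":0,"tz":-50,"ax":0,"ay":0,"az":0,"jaw":1},{"tx":0,"ty":0,"tz":-50,"ax":0,"ay":0,"az":0,"jaw":1},{"tx":-20,"ty":-24,"tz":0,"ax":0,"ay":0,"az":0,"jaw":1},{"tx":-33,"ty":-42,"tz":0,"ax":0,"ay":0,"az":0,"jaw":1}]' && python3 -m jog '[{"tx":-33,"ty":-42,"tz":0,"ax":0,"ay":0,"az":0,"jaw":1},{"tx":-33,"ty":-42,"tz":0,"ax":0,"ay":0,"az":0,"jaw":1},{"tx":-33,"ty":-42,"tz":0,"ax":0,"ay":0,"az":0,"jaw":1},{"tx":-33,"ty":-42,"tz":0,"ax":0,"ay":0,"az":0,"jaw":1},{"tx":0,"ty":0,"tz":0,"ax":0,"ay":0,"az":0.18,"jaw":1}]' && python3 -m jog '[{"tx":0,"ty":0,"tz":0,"ax":0,"ay":0,"az":0.17,"jaw":1},{"tx":0,"ty":0,"tz":0,"ax":0,"ay":0,"az":0.17,"jaw":1},{"tx":0,"ty":0,"tz":0,"ax":0,"ay":0,"az":0.17,"jaw":1},{"tx":0,"ty":0,"tz":0,"ax":0,"ay":0,"az":0.17,"jaw":1},{"tx":0,"ty":0,"tz":0,"ax":0,"ay":0,"az":0.17,"jaw":1}]' && python3 -m jog '[{"tx":0,"ty":0,"tz":0,"ax":0,"ay":0,"az":0.17,"jaw":1},{"tx":0,"ty":0,"tz":0,"ax":0,"ay":0,"az":0.17,"jaw":1},{"tx":0,"ty":0,"tz":0,"ax":0,"ay":0,"az":0,"jaw":1},{"tx":0,"ty":0,"tz":0,"ax":0,"ay":0,"az":0,"jaw":1}]'
cat > w.py <<'E'
from h import *
import sys
s=sense();p=np.array(s['eef_pos']);RM=R.from_quat(np.array(s['ee_rot'])[[1,2,3,0]]).as_matrix()
print('t',s['time_s'],'tcp',p.round(1),'j',np.round(s['joints'],2),'xang',np.degrees(np.arctan2(RM[1,0],RM[0,0])).round(1),'F',np.round(s['force'],1),'zax',RM[:,2].round(4))
for a in sys.argv[1:]:
    x,y,z=map(float,a.split(','));print('delta tool to',a,(RM.T@(np.array([x,y,z])-p)).round(1))
E
python3 w.py 553,-27,66; python3 - <<'E'
from h import *
s=sense();c=capture('wrist');save(c,'w_a.png')
P,u,v=cloud(c,s)
m=(P[:,2]>45)&(P[:,2]<62)
r=cv2.minAreaRect(P[m][:,:2].astype(np.float32));print(m.sum(),r,cv2.boxPoints(r).round().tolist())
E
```

```text
time_s: 4.62
eef_pos: [495.8, 179.3, 124.7]
ee_rot: [0.001, 0.197, 0.98, 0.0]
force: [0.4, -0.3, -3.0]
grip_width: 0.27
grip_force: 40.3
time_s: 5.25
eef_pos: [552.5, -30.1, 124.0]
ee_rot: [0.001, 0.289, 0.957, -0.0]
force: [-0.8, 1.6, -4.2]
grip_width: 0.268
grip_force: 40.3
time_s: 5.88
eef_pos: [551.8, -26.7, 124.1]
ee_rot: [0.0, 0.658, 0.753, 0.0]
force: [-0.2, 0.1, -3.0]
grip_width: 0.271
grip_force: 40.3
time_s: 6.38
eef_pos: [552.0, -26.7, 123.7]
ee_rot: [0.0, 0.773, 0.635, 0.0]
force: [0.8, 0.3, -3.0]
grip_width: 0.27
grip_force: 40.3
t 6.375 tcp [552.  -26.7 123.7] j [-0.26  0.48  1.56  0.    1.11 -0.06] xang 78.8 F [ 0.8  0.3 -3. ] zax [ 2.e-04 -1.e-04 -1.e+00]
delta tool to 553,-27,66 [-0.1  1.1 57.7]
25129 ((558.4487915039062, -12.108688354492188), (238.3299560546875, 120.61837768554688), 78.03082275390625) [[475.0, -116.0], [593.0, -141.0], [642.0, 92.0], [524.0, 117.0]]
```

View pics/w_a.png

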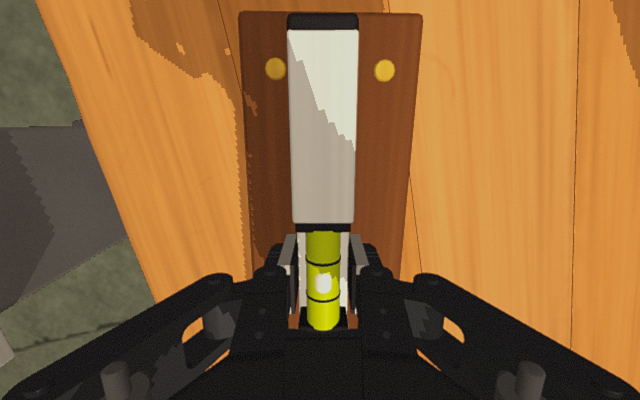

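The wrist view shows the level gripped at mid-length over the board, lined up with it (vial lines at rows 263 and 298, bubble at row 283). Lowering it now.

```bash
python3 -m jog '[{"tx":0,"ty":1,"tz":30,"ax":0,"ay":0,"az":0.01,"jaw":1},{"tx":0,"ty":0,"tz":20,"ax":0,"ay":0,"az":0,"jaw":1},{"tx":0,"ty":0,"tz":6,"ax":0,"ay":0,"az":0,"jaw":1},{"tx":0,"ty":0,"tz":0,"ax":0,"ay":0,"az":0,"jaw":1}]' && python3 -m jog '[{"tx":0,"ty":0,"tz":1.5,"ax":0,"ay":0,"az":0,"jaw":1},{"tx":0,"ty":0,"tz":0,"ax":0,"ay":0,"az":0,"jaw":1}]'&& python3 -m jog '[{"tx":0,"ty":0,"tz":1,"ax":0,"ay":0,"az":0,"jaw":1},{"tx":0,"ty":0,"tz":0,"ax":0,"ay":0,"az":0,"jaw":1}]'
```

```text
time_s: 6.92
eef_pos: [553.1, -27.0, 67.6]
ee_rot: [0.0, 0.777, 0.63, 0.0]
force: [0.0, 0.0, -1.5]
grip_width: 0.269
grip_force: 40.3
time_s: 7.18
eef_pos: [553.2, -27.0, 66.3]
ee_rot: [0.0, 0.777, 0.63, 0.0]
force: [-0.7, 0.2, -3.3]
grip_width: 0.264
grip_force: 40.3
time_s: 7.42
eef_pos: [553.0, -26.9, 64.8]
ee_rot: [0.0, 0.777, 0.63, 0.0]
force: [-0.2, 0.1, -3.0]
grip_width: 0.272
grip_force: 40.3
```

```bash
python3 -m jog '[{"tx":0,"ty":0,"tz":1,"ax":0,"ay":0,"az":0,"jaw":1},{"tx":0,"ty":0,"tz":0,"ax":0,"ay":0,"az":0,"jaw":1}]'&& python3 -m jog '[{"tx":0,"ty":0,"tz":0.7,"ax":0,"ay":0,"az":0,"jaw":1},{"tx":0,"ty":0,"tz":0,"ax":0,"ay":0,"az":0,"jaw":1}]'
```

```text
time_s: 7.68
eef_pos: [553.1, -27.0, 63.9]
ee_rot: [0.0, 0.777, 0.629, 0.0]
force: [-0.5, -0.7, -2.1]
grip_width: 0.269
grip_force: 40.6
time_s: 7.92
eef_pos: [553.1, -27.0, 63.8]
ee_rot: [0.0, 0.777, 0.63, 0.0]
force: [-3.1, -0.5, 4.7]
grip_width: 0.267
grip_force: 41.3
```

```bash
python3 -m jog '[{"tx":0,"ty":0,"tz":0,"ax":0,"ay":0,"az":0,"jaw":0.3},{"tx":0,"ty":0,"tz":0,"ax":0,"ay":0,"az":0,"jaw":-0.3},{"tx":0,"ty":0,"tz":0,"ax":0,"ay":0,"az":0,"jaw":-1},{"tx":0,"ty":0,"tz":0,"ax":0,"ay":0,"az":0,"jaw":-1},{"tx":0,"ty":0,"tz":0,"ax":0,"ay":0,"az":0,"jaw":-1}]' && python3 -m jog '[{"tx":0,"ty":0,"tz":-20,"ax":0,"ay":0,"az":0,"jaw":-1},{"tx":0,"ty":0,"tz":-40,"ax":0,"ay":0,"az":0,"jaw":-1},{"tx":0,"ty":0,"tz":-40,"ax":0,"ay":0,"az":0,"jaw":-1},{"tx":0,"ty":0,"tz":0,"ax":0,"ay":0,"az":0,"jaw":-1}]'
python3 - <<'E'
from h import *
s=sense();c=capture('wrist');save(c,'w_b.png')
P,u,v=cloud(c,s)
m=(P[:,2]>85)&(P[:,2]<112)
r=cv2.minAreaRect(P[m][:,:2].astype(np.float32));print(m.sum(),r,P[m][:,2].mean())
s=sense();print(s['time_s'],s['eef_pos'])
E
```

```text
time_s: 8.55
eef_pos: [553.0, -27.0, 63.1]
ee_rot: [-0.0, 0.777, 0.63, -0.0]
force: [0.4, 0.0, -0.1]
grip_width: 0.997
grip_force: 0.0
time_s: 9.05
eef_pos: [554.2, -27.2, 165.9]
ee_rot: [0.002, 0.777, 0.63, 0.002]
force: [-0.3, 0.1, -0.6]
grip_width: 0.999
grip_force: 0.0
7660 ((553.4020385742188, -26.132034301757812), (199.55734252929688, 24.06808853149414), 78.19844055175781) 97.59486172005292
9.1 [553.28727722 -27.02143231 163.81503192]
```

View pics/w_b.png

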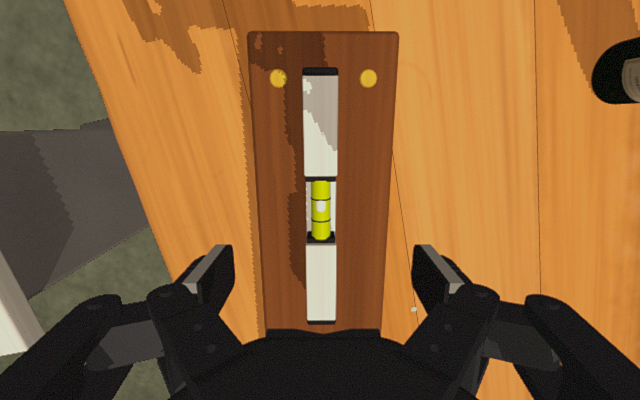

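The level stands centred on the board, upright and released (vial at 320,209; bubble at row 206, drifting to the leg end). Next, to the knob, with a look on the way.

```bash
python3 -m jog '[{"tx":-30,"ty":0,"tz":0,"ax":0,"ay":0,"az":0,"jaw":-1},{"tx":-50,"ty":0,"tz":0,"ax":0,"ay":0,"az":0,"jaw":-1},{"tx":-50,"ty":0,"tz":0,"ax":0,"ay":0,"az":0,"jaw":-1},{"tx":0,"ty":0,"tz":0,"ax":0,"ay":0,"az":0,"jaw":-1},{"tx":0,"ty":0,"tz":0,"ax":0,"ay":0,"az":0,"jaw":-1}]'
cat > bub.py <<'E'
from h import *
import sys
# vial profile: sample along level axis, z=91.. world, from wrist view
cen=np.array([553.4,-26.1]);ax=np.array([np.cos(np.radians(78.2)),np.sin(np.radians(78.2))])
s=sense();c=capture('wrist');save(c,'b_%d.png'%int(s['time_s']*100))
q=s['ee_rot'];W=np.eye(4);W[:3,:3]=R.from_quat([q[1],q[2],q[3],q[0]]).as_matrix();W[:3,3]=s['eef_pos']
T=np.linalg.inv(W@np.array(c['mount']))
def prj(X):
    p=T[:3,:3]@X+T[:3,3];return c['cx']+c['fx']*p[0]/-p[2],c['cy']-c['fy']*p[1]/-p[2]
z=float(sys.argv[1]) if len(sys.argv)>1 else 92.
nr=np.array([ax[1],-ax[0]])
def samp(ts,ws):
    M=np.array([[prj(np.r_[cen+ax*t+nr*w,z]) for t in ts] for w in ws],np.float32)
    return cv2.remap(c['color'],M[...,0],M[...,1],cv2.INTER_LINEAR)
ts=np.arange(-30,30.01,.25);ws=np.arange(-15,15.01,.25)
I=samp(ts,ws);cv2.imwrite('pics/strip_%d.png'%int(s['time_s']*100),cv2.resize(I[:,:,::-1],None,fx=3,fy=3))
I=I.astype(int)
yel=(I[...,0]-I[...,2]>60);rows=np.nonzero(yel.sum(1)>60)[0];print('vial w range',ws[rows[[0,-1]]] if len(rows) else None)
rc=rows[len(rows)//3:2*len(rows)//3+1];pr=I[rc].mean(0);b=pr[:,2];br=pr.sum(1)
cols=np.nonzero(yel[rc].mean(0)>.5)[0];t0,t1=ts[cols[[0,-1]]];print('yellow ends',t0,t1)
w=np.clip(b-60,0,None)*((ts>t0)&(ts<t1)&(abs(ts)<22));print('bubble t',(w*ts).sum()/w.sum(),'max b',w.max())
i=np.nonzero((ts>t0+3)&(ts<t1-3))[0]
print('brightness',[(float(ts[k]),int(br[k]),int(b[k])) for k in i[::6]])
E
python3 bub.py; ls pics|grep strip
```

```text
time_s: 9.72
eef_pos: [525.6, -153.6, 162.0]
ee_rot: [-0.001, 0.777, 0.629, -0.0]
force: [0.1, 0.5, -0.5]
grip_width: 1.002
grip_force: 0.0
vial w range [-15.  15.]
yellow ends -22.5 1.0
bubble t 0.75 max b 17.275862068965523
brightness [(-19.25, 346, 21), (-17.75, 345, 20), (-16.25, 345, 20), (-14.75, 345, 20), (-13.25, 345, 20), (-11.75, 347, 22), (-10.25, 353, 21), (-8.75, 371, 15), (-7.25, 185, 31), (-5.75, 410, 16), (-4.25, 416, 15), (-2.75, 424, 16)]
strip_972.png
```

View pics/strip_972.png

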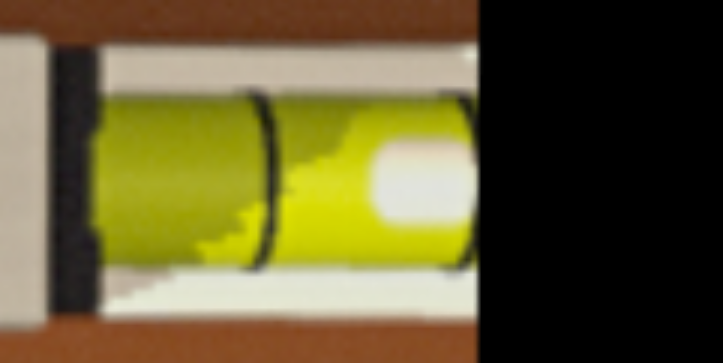

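The strip shows the vial with its lines (columns 265 and 475) and the bubble (column 425 onward) cut by the frame. I'll move back a bit and re-measure.

```bash
python3 -m jog '[{"tx":50,"ty":0,"tz":0,"ax":0,"ay":0,"az":0,"jaw":-1},{"tx":20,"ty":0,"tz":0,"ax":0,"ay":0,"az":0,"jaw":-1},{"tx":0,"ty":0,"tz":0,"ax":0,"ay":0,"az":0,"jaw":-1},{"tx":0,"ty":0,"tz":0,"ax":0,"ay":0,"az":0,"jaw":-1}]'
python3 - <<'E'
s=open('bub.py').read()
i=s.index("yel=")
s=s[:i]+'''rc=I[52:69]
pr=rc.mean(0);b=rc[...,2].mean(0)
k=(abs(ts)<22);B=k&(b>110);tb=ts[B]
print('bubble edges',tb.min() if B.any() else None,tb.max() if B.any() else None)
g=pr[:,1]; d=[(float(ts[j]),int(g[j])) for j in range(2,len(ts)-2) if abs(ts[j])<24 and g[j]<0.75*min(np.median(g[max(0,j-12):j]),np.median(g[j+1:j+13])) and g[j]==g[j-3:j+4].min()]
print('lines',d)
if B.any() and len(d)==2: print('BUBBLE mm',(tb.min()+tb.max())/2-(d[0][0]+d[1][0])/2)
else: print([(float(ts[j]),int(g[j]),int(b[j])) for j in range(30,210,4)])
'''
open('bub.py','w').write(s)
E
python3 bub.py
```

```text
time_s: 10.28
eef_pos: [540.5, -86.0, 163.0]
ee_rot: [0.0, 0.777, 0.63, -0.0]
force: [0.4, -0.5, -0.2]
grip_width: 1.0
grip_force: 0.0
bubble edges -0.25 8.0
lines [(-8.75, 78), (8.75, 92)]
BUBBLE mm 3.875
```

```bash
echo "
print([(float(ts[j]),int(b[j])) for j in range(100,185,3)])" >> bub.py; python3 bub.py; ls -t pics | head -1
```

```text
bubble edges -0.25 8.25
lines [(-9.0, 98), (8.75, 77)]
BUBBLE mm 4.125
[(-5.0, 7), (-4.25, 9), (-3.5, 16), (-2.75, 11), (-2.0, 10), (-1.25, 31), (-0.5, 89), (0.25, 141), (1.0, 157), (1.75, 156), (2.5, 155), (3.25, 155), (4.0, 154), (4.75, 154), (5.5, 154), (6.25, 156), (7.0, 159), (7.75, 151), (8.5, 76), (9.25, 25), (10.0, 16), (10.75, 19), (11.5, 18), (12.25, 17), (13.0, 16), (13.75, 19), (14.5, 18), (15.25, 22), (16.0, 17)]
strip_1032.png
```

```bash
cp $(ls -t pics/strip*|head -1) pics/st.png
```

```text
(no output)
```

View pics/st.png

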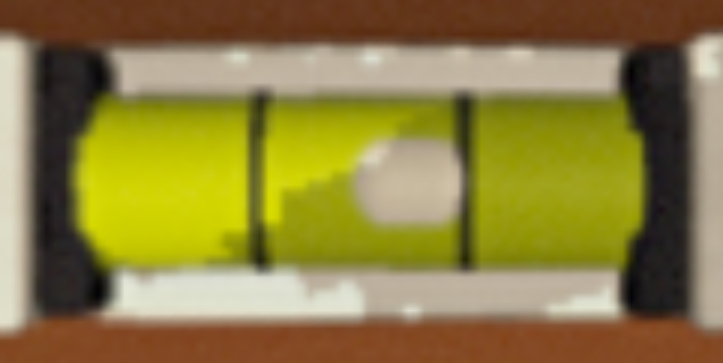

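The bubble (visible 355–465, centre about 4.2 mm towards the leg) calls for about 2.5 rad clockwise. Now to above the knob to measure it.

```bash
python3 -m jog '[{"tx":-50,"ty":0,"tz":0,"ax":0,"ay":0,"az":0,"jaw":-1},{"tx":-60,"ty":0,"tz":0,"ax":0,"ay":0,"az":0,"jaw":-1},{"tx":-60,"ty":1,"tz":0,"ax":0,"ay":0,"az":0,"jaw":-1},{"tx":0,"ty":0,"tz":0,"ax":0,"ay":0,"az":0,"jaw":-1},{"tx":0,"ty":0,"tz":0,"ax":0,"ay":0,"az":0,"jaw":-1}]'
python3 - <<'E'
from h import *
s=sense();c=capture('wrist');save(c,'k0.png')
P,u,v=cloud(c,s)
m=(P[:,2]>80)&(P[:,2]<110)&(np.hypot(P[:,0]-506,P[:,1]+252)<40)
q=P[m];print(m.sum(),cv2.minEnclosingCircle(q[:,:2].astype(np.float32)),q[:,2].min(),np.median(q[:,2]),q.mean(0))
print([(x['centre'],x['conf'],unproj(c,x['centre'],s,z=80).round(1)) for x in place_of('knob','wrist')[:2]])
m=(P[:,2]>45)&(P[:,2]<60)&(np.hypot(P[:,0]-506,P[:,1]+252)<60);print('board z',np.median(P[m][:,2]))
E
python3 w.py 506,-252,66
```

```text
time_s: 11.0
eef_pos: [506.0, -252.3, 163.0]
ee_rot: [-0.0, 0.777, 0.629, 0.0]
force: [-0.0, 0.5, -0.3]
grip_width: 1.004
grip_force: 0.0
2033 ((507.700927734375, -252.75791931152344), 20.141460418701172) 80.20569442187653 95.12534347020551 [ 508.12792197 -250.40946382   94.09087221]
[]
board z 52.722419011499625
t 11.1 tcp [ 506.4 -251.4  163.1] j [-0.67  0.46  1.47  0.    1.21 -0.46] xang 78.1 F [-0.3  0.8 -0.3] zax [-1.e-04  2.e-04 -1.e+00]
delta tool to 506,-252,66 [-0.7 -0.2 97.1]
```

View pics/k0.png

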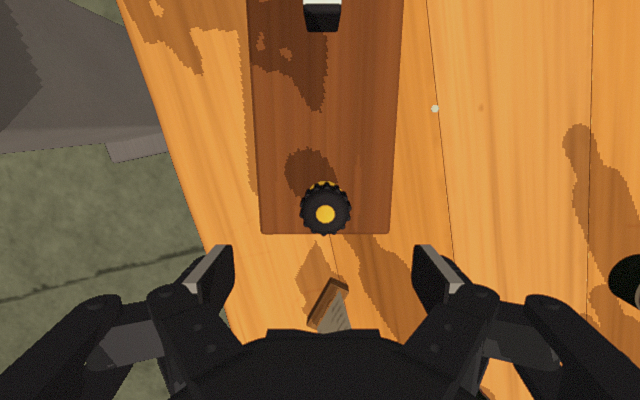

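The knob is at pixel (325,210), i.e. (507.5, −252.5) and clear of the card. Pre-turn, descend, grip.

```bash
python3 -m jog '[{"tx":0,"ty":1,"tz":0,"ax":0,"ay":0,"az":-0.165,"jaw":-1},{"tx":0,"ty":0,"tz":0,"ax":0,"ay":0,"az":-0.165,"jaw":-1},{"tx":0,"ty":0,"tz":0,"ax":0,"ay":0,"az":-0.165,"jaw":-1},{"tx":0,"ty":0,"tz":0,"ax":0,"ay":0,"az":-0.165,"jaw":-1},{"tx":0,"ty":0,"tz":0,"ax":0,"ay":0,"az":-0.165,"jaw":-1}]' && python3 -m jog '[{"tx":0,"ty":0,"tz":0,"ax":0,"ay":0,"az":-0.165,"jaw":-1},{"tx":0,"ty":0,"tz":0,"ax":0,"ay":0,"az":-0.165,"jaw":-1},{"tx":0,"ty":0,"tz":0,"ax":0,"ay":0,"az":-0.165,"jaw":-1},{"tx":0,"ty":0,"tz":30,"ax":0,"ay":0,"az":0,"jaw":-1},{"tx":0,"ty":0,"tz":0,"ax":0,"ay":0,"az":0,"jaw":-1}]' && python3 w.py 507.5,-252.5,66
```

```text
time_s: 11.72
eef_pos: [507.6, -251.2, 163.2]
ee_rot: [0.0, 0.456, 0.89, 0.0]
force: [-0.3, 0.6, 0.5]
grip_width: 1.001
grip_force: 0.0
time_s: 12.35
eef_pos: [506.7, -250.8, 131.7]
ee_rot: [-0.002, 0.227, 0.974, 0.001]
force: [0.0, 0.2, 1.2]
grip_width: 0.999
grip_force: 0.0
t 12.35 tcp [ 506.7 -250.8  131.7] j [-0.67  0.5   1.5   0.    1.15 -1.78] xang 153.7 F [0.  0.2 1.2] zax [-0.003   0.0024 -1.    ]
delta tool to 507.5,-252.5,66 [-1.7 -1.2 65.6]
```

```bash
python3 -m jog '[{"tx":-1,"ty":-1,"tz":40,"ax":0,"ay":0,"az":0,"jaw":-1},{"tx":0,"ty":0,"tz":26,"ax":0,"ay":0,"az":0,"jaw":-1},{"tx":0,"ty":0,"tz":0,"ax":0,"ay":0,"az":0,"jaw":-1},{"tx":0,"ty":0,"tz":0,"ax":0,"ay":0,"az":0,"jaw":0},{"tx":0,"ty":0,"tz":0,"ax":0,"ay":0,"az":0,"jaw":1}]' 30 && python3 -m jog '[{"tx":0,"ty":0,"tz":0,"ax":0,"ay":0,"az":0,"jaw":1},{"tx":0,"ty":0,"tz":0,"ax":0,"ay":0,"az":0,"jaw":1},{"tx":0,"ty":0,"tz":0,"ax":0,"ay":0,"az":0,"jaw":1}]' 30; python3 w.py
```

```text
time_s: 12.98
eef_pos: [508.3, -254.0, 68.6]
ee_rot: [0.001, 0.228, 0.974, -0.001]
force: [-0.1, 0.4, 0.5]
grip_width: 0.605
grip_force: 0.0
time_s: 13.35
eef_pos: [507.9, -254.4, 68.4]
ee_rot: [0.001, 0.228, 0.974, -0.001]
force: [-3.3, -1.7, 4.9]
grip_width: 0.461
grip_force: 29.7
t 13.35 tcp [ 507.9 -254.4   68.4] j [-0.67  0.58  1.55 -0.    1.01 -1.78] xang 153.7 F [-3.3 -1.7  4.9] zax [ 0.0011 -0.0018 -1.    ]
```

```bash
python3 -m jog '[{"tx":0,"ty":0,"tz":0,"ax":0,"ay":0,"az":0.16,"jaw":1},{"tx":0,"ty":0,"tz":0,"ax":0,"ay":0,"az":0.16,"jaw":1},{"tx":0,"ty":0,"tz":0,"ax":0,"ay":0,"az":0.16,"jaw":1},{"tx":0,"ty":0,"tz":0,"ax":0,"ay":0,"az":0.16,"jaw":1},{"tx":0,"ty":0,"tz":0,"ax":0,"ay":0,"az":0.16,"jaw":1}]' && python3 -m jog '[{"tx":0,"ty":0,"tz":0,"ax":0,"ay":0,"az":0.16,"jaw":1},{"tx":0,"ty":0,"tz":0,"ax":0,"ay":0,"az":0.16,"jaw":1},{"tx":0,"ty":0,"tz":0,"ax":0,"ay":0,"az":0.16,"jaw":1},{"tx":0,"ty":0,"tz":0,"ax":0,"ay":0,"az":0.16,"jaw":1},{"tx":0,"ty":0,"tz":0,"ax":0,"ay":0,"az":0.16,"jaw":1}]' && python3 -m jog '[{"tx":0,"ty":0,"tz":0,"ax":0,"ay":0,"az":0.16,"jaw":1},{"tx":0,"ty":0,"tz":0,"ax":0,"ay":0,"az":0.16,"jaw":1},{"tx":0,"ty":0,"tz":0,"ax":0,"ay":0,"az":0.16,"jaw":1},{"tx":0,"ty":0,"tz":0,"ax":0,"ay":0,"az":0.16,"jaw":1},{"tx":0,"ty":0,"tz":0,"ax":0,"ay":0,"az":0.16,"jaw":1}]' && python3 -m jog '[{"tx":0,"ty":0,"tz":0,"ax":0,"ay":0,"az":0.1,"jaw":1},{"tx":0,"ty":0,"tz":0,"ax":0,"ay":0,"az":0,"jaw":1},{"tx":0,"ty":0,"tz":0,"ax":0,"ay":0,"az":0,"jaw":1}]'; python3 w.py
```

```text
time_s: 13.98
eef_pos: [507.6, -254.7, 68.4]
ee_rot: [0.001, 0.591, 0.807, -0.001]
force: [-3.9, -3.2, 7.1]
grip_width: 0.458
grip_force: 29.8
time_s: 14.6
eef_pos: [507.1, -254.7, 68.4]
ee_rot: [0.001, 0.859, 0.513, -0.001]
force: [-8.0, -3.2, 8.0]
grip_width: 0.456
grip_force: 30.0
time_s: 15.22
eef_pos: [506.8, -254.3, 68.4]
ee_rot: [0.0, 0.99, 0.138, -0.001]
force: [-9.4, -0.3, 10.1]
grip_width: 0.457
grip_force: 30.2
time_s: 15.6
eef_pos: [506.8, -254.2, 68.4]
ee_rot: [0.0, 0.996, 0.091, -0.001]
force: [-9.5, -0.6, 10.7]
grip_width: 0.459
grip_force: 30.2
t 15.6 tcp [ 506.8 -254.2   68.4] j [-0.67  0.58  1.56 -0.    1.01  0.72] xang 10.4 F [-9.5 -0.6 10.7] zax [-1.8e-03 -7.0e-04 -1.0e+00]
```

```bash
python3 -m jog '[{"tx":0,"ty":0,"tz":0,"ax":0,"ay":0,"az":0,"jaw":0},{"tx":0,"ty":0,"tz":0,"ax":0,"ay":0,"az":0,"jaw":-1},{"tx":0,"ty":0,"tz":0,"ax":0,"ay":0,"az":0,"jaw":-1},{"tx":0,"ty":0,"tz":-40,"ax":0,"ay":0,"az":0,"jaw":-1},{"tx":0,"ty":0,"tz":-55,"ax":0,"ay":0,"az":0,"jaw":-1}]' && python3 -m jog '[{"tx":0,"ty":0,"tz":0,"ax":0,"ay":0,"az":-0.17,"jaw":-1},{"tx":0,"ty":0,"tz":0,"ax":0,"ay":0,"az":-0.17,"jaw":-1},{"tx":0,"ty":0,"tz":0,"ax":0,"ay":0,"az":-0.17,"jaw":-1},{"tx":0,"ty":0,"tz":0,"ax":0,"ay":0,"az":-0.17,"jaw":-1},{"tx":0,"ty":0,"tz":0,"ax":0,"ay":0,"az":-0.17,"jaw":-1}]' && python3 -m jog '[{"tx":0,"ty":0,"tz":0,"ax":0,"ay":0,"az":-0.17,"jaw":-1},{"tx":0,"ty":0,"tz":0,"ax":0,"ay":0,"az":-0.16,"jaw":-1},{"tx":60,"ty":0,"tz":0,"ax":0,"ay":0,"az":0,"jaw":-1},{"tx":60,"ty":0,"tz":0,"ax":0,"ay":0,"az":0,"jaw":-1},{"tx":50,"ty":0,"tz":0,"ax":0,"ay":0,"az":0,"jaw":-1}]' && python3 -m jog '[{"tx":0,"ty":0,"tz":0,"ax":0,"ay":0,"az":0,"jaw":-1},{"tx":0,"ty":0,"tz":0,"ax":0,"ay":0,"az":0,"jaw":-1},{"tx":0,"ty":0,"tz":0,"ax":0,"ay":0,"az":0,"jaw":-1},{"tx":0,"ty":0,"tz":0,"ax":0,"ay":0,"az":0,"jaw":-1}]'; python3 w.py; python3 bub.py
```

```text
time_s: 16.23
eef_pos: [507.2, -253.2, 162.2]
ee_rot: [-0.001, 0.996, 0.091, -0.001]
force: [0.6, -0.7, -0.0]
grip_width: 0.998
grip_force: 0.0
time_s: 16.85
eef_pos: [507.7, -253.6, 162.1]
ee_rot: [-0.0, 0.868, 0.496, 0.0]
force: [-0.4, 0.0, -0.3]
grip_width: 0.995
grip_force: 0.0
time_s: 17.48
eef_pos: [543.2, -85.3, 162.2]
ee_rot: [0.0, 0.777, 0.63, 0.0]
force: [1.3, 0.7, 0.3]
grip_width: 0.998
grip_force: 0.0
time_s: 17.98
eef_pos: [542.8, -88.3, 162.0]
ee_rot: [-0.0, 0.777, 0.629, -0.0]
force: [0.8, 0.1, -0.2]
grip_width: 1.004
grip_force: 0.0
t 17.975 tcp [542.8 -88.3 162. ] j [-0.37  0.43  1.52 -0.    1.19 -0.16] xang 77.9 F [ 0.8  0.1 -0.2] zax [-1.e-04  0.e+00 -1.e+00]
bubble edges -4.5 4.75
lines [(-8.5, 85), (9.25, 66)]
BUBBLE mm -0.25
[(-5.0, 61), (-4.25, 156), (-3.5, 208), (-2.75, 208), (-2.0, 202), (-1.25, 193), (-0.5, 177), (0.25, 164), (1.0, 162), (1.75, 161), (2.5, 157), (3.25, 159), (4.0, 157), (4.75, 112), (5.5, 37), (6.25, 13), (7.0, 18), (7.75, 23), (8.5, 25), (9.25, 28), (10.0, 27), (10.75, 20), (11.5, 18), (12.25, 19), (13.0, 20), (13.75, 20), (14.5, 22), (15.25, 21), (16.0, 21)]
```

Bubble is at −0.25 mm and settled. Shutting the fingers and pressing on the solid top, 45 mm from the middle.

```bash
python3 -m jog '[{"tx":18,"ty":-2.4,"tz":0,"ax":0,"ay":0,"az":0,"jaw":1},{"tx":0,"ty":0,"tz":0,"ax":0,"ay":0,"az":0,"jaw":1},{"tx":0,"ty":0,"tz":20,"ax":0,"ay":0,"az":0,"jaw":1},{"tx":0,"ty":0,"tz":20,"ax":0,"ay":0,"az":0,"jaw":1},{"tx":0,"ty":0,"tz":0,"ax":0,"ay":0,"az":0,"jaw":1}]' && python3 -m jog '[{"tx":0,"ty":0,"tz":10,"ax":0,"ay":0,"az":0,"jaw":1},{"tx":0,"ty":0,"tz":5,"ax":0,"ay":0,"az":0,"jaw":1},{"tx":0,"ty":0,"tz":0,"ax":0,"ay":0,"az":0,"jaw":1},{"tx":0,"ty":0,"tz":0,"ax":0,"ay":0,"az":0,"jaw":1}]'; python3 w.py 544.2,-70.1,100; python3 bub.py
```

```text
time_s: 18.65
eef_pos: [543.7, -68.9, 121.1]
ee_rot: [-0.001, 0.777, 0.63, -0.001]
force: [0.5, -0.5, 0.2]
grip_width: 0.0
grip_force: 0.0
time_s: 19.15
eef_pos: [544.5, -69.4, 107.4]
ee_rot: [0.0, 0.777, 0.629, 0.0]
force: [-0.4, 1.1, -0.4]
grip_width: -0.002
grip_force: 0.0
t 19.15 tcp [544.5 -69.4 107.4] j [-0.34  0.49  1.58  0.    1.07 -0.13] xang 78.0 F [-0.4  1.1 -0.4] zax [ 5.e-04 -2.e-04 -1.e+00]
delta tool to 544.2,-70.1,100 [-0.8 -0.1  7.4]
bubble edges -4.75 4.0
lines [(-9.25, 50), (8.5, 38)]
BUBBLE mm 0.0
[(-5.0, 104), (-4.25, 148), (-3.5, 155), (-2.75, 158), (-2.0, 159), (-1.25, 159), (-0.5, 159), (0.25, 159), (1.0, 159), (1.75, 160), (2.5, 163), (3.25, 165), (4.0, 129), (4.75, 28), (5.5, 12), (6.25, 16), (7.0, 15), (7.75, 27), (8.5, 27), (9.25, 19), (10.0, 11), (10.75, 16), (11.5, 17), (12.25, 16), (13.0, 17), (13.75, 15), (14.5, 17), (15.25, 19), (16.0, 17)]
```

```bash
for i in 1 2; do :; done; python3 -m jog '[{"tx":0,"ty":0,"tz":2,"ax":0,"ay":0,"az":0,"jaw":1},{"tx":0,"ty":0,"tz":2,"ax":0,"ay":0,"az":0,"jaw":1},{"tx":0,"ty":0,"tz":0,"ax":0,"ay":0,"az":0,"jaw":1}]' && python3 -m jog '[{"tx":0,"ty":0,"tz":1.5,"ax":0,"ay":0,"az":0,"jaw":1},{"tx":0,"ty":0,"tz":0,"ax":0,"ay":0,"az":0,"jaw":1},{"tx":0,"ty":0,"tz":0,"ax":0,"ay":0,"az":0,"jaw":1}]'; python3 w.py
```

```text
time_s: 19.58
eef_pos: [544.2, -69.3, 102.9]
ee_rot: [-0.0, 0.777, 0.629, -0.0]
force: [-1.1, 0.9, 1.0]
grip_width: 0.002
grip_force: 0.0
time_s: 19.95
eef_pos: [544.3, -69.3, 101.6]
ee_rot: [0.0, 0.777, 0.629, 0.0]
force: [0.1, -0.8, -0.0]
grip_width: 0.001
grip_force: 0.0
t 19.95 tcp [544.3 -69.3 101.6] j [-0.34  0.5   1.59 -0.    1.06 -0.13] xang 78.0 F [ 0.1 -0.8 -0. ] zax [ 0. -0. -1.]
```

```bash
python3 -m jog '[{"tx":0,"ty":0,"tz":1,"ax":0,"ay":0,"az":0,"jaw":1},{"tx":0,"ty":0,"tz":0,"ax":0,"ay":0,"az":0,"jaw":1},{"tx":0,"ty":0,"tz":0,"ax":0,"ay":0,"az":0,"jaw":1}]' && python3 -m jog '[{"tx":0,"ty":0,"tz":0.7,"ax":0,"ay":0,"az":0,"jaw":1},{"tx":0,"ty":0,"tz":0,"ax":0,"ay":0,"az":0,"jaw":1},{"tx":0,"ty":0,"tz":0,"ax":0,"ay":0,"az":0,"jaw":1}]'
```

```text
time_s: 20.32
eef_pos: [544.3, -69.3, 100.6]
ee_rot: [-0.0, 0.777, 0.629, -0.0]
force: [0.1, 0.4, 0.6]
grip_width: 0.0
grip_force: 0.0
time_s: 20.7
eef_pos: [544.3, -69.3, 99.9]
ee_rot: [0.0, 0.777, 0.629, 0.0]
force: [-0.2, 0.1, 0.5]
grip_width: -0.002
grip_force: 0.0
```

```bash
python3 -m jog '[{"tx":0,"ty":0,"tz":0.7,"ax":0,"ay":0,"az":0,"jaw":1},{"tx":0,"ty":0,"tz":0,"ax":0,"ay":0,"az":0,"jaw":1},{"tx":0,"ty":0,"tz":0,"ax":0,"ay":0,"az":0,"jaw":1}]' && python3 -m jog '[{"tx":0,"ty":0,"tz":0.5,"ax":0,"ay":0,"az":0,"jaw":1},{"tx":0,"ty":0,"tz":0,"ax":0,"ay":0,"az":0,"jaw":1},{"tx":0,"ty":0,"tz":0,"ax":0,"ay":0,"az":0,"jaw":1}]'
```

```text
time_s: 21.08
eef_pos: [544.3, -69.3, 99.2]
ee_rot: [-0.0, 0.777, 0.629, -0.0]
force: [-0.3, 0.4, 0.9]
grip_width: -0.001
grip_force: 0.0
time_s: 21.45
eef_pos: [544.4, -69.3, 99.1]
ee_rot: [0.0, 0.777, 0.63, 0.0]
force: [-2.1, 0.4, 5.1]
grip_width: -0.001
grip_force: 2.7
```

```bash
python3 -m jog '[{"tx":0,"ty":0,"tz":0.6,"ax":0,"ay":0,"az":0,"jaw":1},{"tx":0,"ty":0,"tz":0,"ax":0,"ay":0,"az":0,"jaw":1},{"tx":0,"ty":0,"tz":0,"ax":0,"ay":0,"az":0,"jaw":1}]'
```

```text
time_s: 21.82
eef_pos: [544.6, -69.4, 99.1]
ee_rot: [0.0, 0.777, 0.63, 0.0]
force: [-3.3, 1.1, 10.1]
grip_width: 0.005
grip_force: 5.1
```

```bash
python3 -m jog '[{"tx":0,"ty":0,"tz":0.5,"ax":0,"ay":0,"az":0,"jaw":1},{"tx":0,"ty":0,"tz":0,"ax":0,"ay":0,"az":0,"jaw":1},{"tx":0,"ty":0,"tz":0,"ax":0,"ay":0,"az":0,"jaw":1},{"tx":0,"ty":0,"tz":0,"ax":0,"ay":0,"az":0,"jaw":1},{"tx":0,"ty":0,"tz":0,"ax":0,"ay":0,"az":0,"jaw":1}]' && python3 -m jog '[{"tx":0,"ty":0,"tz":0,"ax":0,"ay":0,"az":0,"jaw":1},{"tx":0,"ty":0,"tz":0,"ax":0,"ay":0,"az":0,"jaw":1},{"tx":0,"ty":0,"tz":0,"ax":0,"ay":0,"az":0,"jaw":1},{"tx":0,"ty":0,"tz":0,"ax":0,"ay":0,"az":0,"jaw":1},{"tx":0,"ty":0,"tz":0,"ax":0,"ay":0,"az":0,"jaw":1}]' && python3 -m jog '[{"tx":0,"ty":0,"tz":0,"ax":0,"ay":0,"az":0,"jaw":1},{"tx":0,"ty":0,"tz":0,"ax":0,"ay":0,"az":0,"jaw":1},{"tx":0,"ty":0,"tz":0,"ax":0,"ay":0,"az":0,"jaw":1},{"tx":0,"ty":0,"tz":0,"ax":0,"ay":0,"az":0,"jaw":1},{"tx":0,"ty":0,"tz":0,"ax":0,"ay":0,"az":0,"jaw":1}]'; python3 bub.py; python3 w.py; cp $(ls -t pics/b_*|head -1) pics/fin.png
```

```text
time_s: 22.45
eef_pos: [544.7, -69.4, 99.1]
ee_rot: [0.001, 0.777, 0.63, 0.0]
force: [-4.5, 0.9, 14.9]
grip_width: -0.003
grip_force: 7.1
time_s: 23.08
eef_pos: [544.7, -69.4, 99.1]
ee_rot: [0.001, 0.777, 0.63, 0.0]
force: [-4.5, 0.4, 14.7]
grip_width: -0.001
grip_force: 7.1
time_s: 23.7
eef_pos: [544.7, -69.4, 99.1]
ee_rot: [0.001, 0.777, 0.63, 0.0]
force: [-4.5, 1.7, 14.3]
grip_width: -0.002
grip_force: 7.1
bubble edges -4.75 4.25
lines [(-9.25, 33), (8.25, 51)]
BUBBLE mm 0.25
[(-5.0, 91), (-4.25, 146), (-3.5, 153), (-2.75, 158), (-2.0, 159), (-1.25, 159), (-0.5, 158), (0.25, 159), (1.0, 160), (1.75, 162), (2.5, 164), (3.25, 166), (4.0, 149), (4.75, 35), (5.5, 9), (6.25, 12), (7.0, 9), (7.75, 25), (8.5, 32), (9.25, 26), (10.0, 4), (10.75, 2), (11.5, 6), (12.25, 6), (13.0, 12), (13.75, 11), (14.5, 9), (15.25, 12), (16.0, 13)]
t 23.75 tcp [544.7 -69.4  99.1] j [-0.34  0.5   1.59 -0.    1.05 -0.13] xang 78.0 F [-5.9  1.9 14.3] zax [ 1.5e-03 -6.0e-04 -1.0e+00]
```

View pics/fin.png

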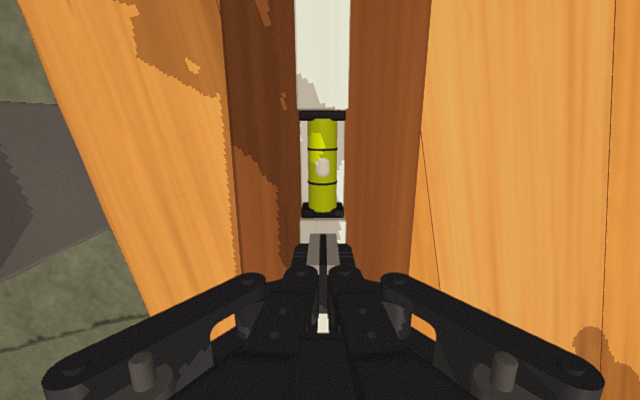

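The shut fingers press squarely on the level (column 322, row 270), the bubble (322,167) is midway between the lines (rows 149 and 183), and the push is a steady 14.5 N.

```bash
python3 -c "from rig import finish_job;print(finish_job())"
```

```text
the job is handed in; nothing more can be done
None
```

The job is handed in at about 24 s of the 72 s. The level stands on the shelf under a steady push of about 14.5 N, and its bubble measured about 0.25 mm from the middle. The knob took a single turn of about 2.5 rad. The hand-in returned no verdict, so I don't know how it was judged.

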